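# Roll a drug vial onto the reading line and scan it

## Robot

A 7-joint arm with a two-finger parallel gripper is mounted at the origin on the work surface. World frame = base frame: x ahead of the robot, y to its left, z up, the work surface at z = 0. Lengths are in m, angles in rad, forces in N, time in s.
With the tool pointing down it reaches from about 0.425 to 0.925 m from the base axis. Payload 6.8 kg.
Tool frame: the origin (TCP) lies at the very end of the fingers, on their centre line; the grasp point (between the pads) lies grasp_offset behind it (grasp_offset is the distance from the TCP to the grasp point, in m); z points along the fingers, y is the line along which they close (so a half turn about z gives the same grasp; the last joint's range is limited). The gripper opens to 88 mm and grips with 3 to 60 N. Pads are 20 mm wide; open, the fingers measure 115 mm over their backs; the gripper's body (75 mm by 178 mm) begins 61 mm behind the grasp point.
Start: joints at [1.187, 0.477, 0.022, 1.555, -0.011, 1.109, -0.083], TCP at [0.184, -0.65, 0.201] pointing down, gripper open.
Joint ranges: [-2.96, 2.96], [-0.34, 2.1], [-1.41, 1.46], [0.24, 2.44], [-1.37, 4.51], [0.17, 1.92], [-2.96, 2.96]. Speed limits (rad/s): [2.39, 2.39, 3.14, 3.14, 3.14, 3.14, 3.14].

## Interface

Orientations are given as a unit quaternion [w, x, y, z].
In Python, from bench import * gives the robot as it stands.
- The arm moves only by the shell command python3 -m jog 'ROWS'. ROWS is JSON, a list of rows, each a list of 3 entries, a list of its own where there are three numbers: the turn, a rotation vector about the tool's x, y, z each as a share of 45 degrees, from -1 to 1, then the shift along the tool's x, y, z each as a share of 0.3 m, from -1 to 1, then the closure in counts, from 0 (fully open) to 255 (shut). In form: [[[ax, ay, az], [dx, dy, dz], grip], ...]. A call has 1 to 8 rows; each row shifts and turns the commanded pose from where the row before left it, along the tool's axes as they then stand; what a row does not reach is not made up. A row lasts 1/8 s, in which the tool goes at most 62.5 mm and 10.7 degrees, less where a joint would pass 70% of its speed; a pose out of reach is approached as far as the arm can. A call with a number of a shift or a turn outside -1 to 1 is refused whole. A call with a gripper value outside its range is refused whole. The fingers move at their own pace and stop on an object; the grip force is fixed at half the most. Time passes only in rows, so rows that do not move let the fingers close. It gives the time, the measured TCP pose, the force, the opening and the grip force at its end, in the units of the state.
- read_state(): the state, without advancing time (a new reading comes with each control period).
- snapshot(name): name is "side" or "top"; returns a dict with "pixels" (384x512x3 uint8, red, green, blue), "fx", "fy", "cx", "cy" (pixels), "k1" (the pictures are not rectified: a ray, as slopes to the right and down, at radius r is drawn at 1 + k1 r^2 times it, then the intrinsics apply), "R" (3x3) and "t" (3): a world point X has camera coordinates R X + t. Camera axes: x right, y down, z forward; pixel columns grow to the right and rows downward; lengths in m; the calibration is good to about 2 mm. A picture is of the moment at which its call begins. There is no depth.
- hand_in(): hands the job in; it is judged then, once.
The state is a dict: "t": time; "q": joint angles; "qvel": joint speeds; "joint_torque": joint torques, N m; "tcp_pos": TCP position; "tool_rot": TCP orientation; "ft_force": force on the tool from outside, world axes, zero at the start; "ft_torque": the same for the moment, N m; "gripper_width": opening from 0.0 (shut) to 1.0 (fully open); "finger_force": force on a finger pad.
Only numpy, scipy, OpenCV 4.12 (cv2) and the standard library are available. Lean on these libraries where they do the work, as an engineer would, in place of code of your own. Each camera call takes 0.05 s, during which the arm holds its last target. There are 200 camera calls.

## Task

Push the lying blue-capped vial sideways with the fingertips so that it rolls over the teal reading pad and comes to rest centred on the black line, lying along it; let go of it, then press the red scan button fully down and release it. Roll the vial rather than dragging it, never lift it, and leave the orange-capped vial, the cup, the bottle and the tape roll where they are.

Things in the scene. Friction and masses are not known exactly. Their poses are not given: they have to be found in the camera images.
- vial_blue: The vial to roll: amber, blue cap, a closed cylinder 32 mm in diameter, 95 mm long, about 70 g, lying on the pad left or right of the line, roughly parallel to it. Origin: its centre, on its axis, 16 mm above the pad. x: its axis, to the cap; y, z turn as it rolls (z up at start). Smooth; rolls on 1 to 3 mm after a push at 10 mm/s, 5 to 10 at 50, some 60 at 150.
- vial_orange: The same vial with an orange cap and stripes, lying on the other side of the line, 80 to 100 mm from it. To be left alone. Origin: centre of the vial, on its axis.
- line (a point): Centre of the black line (14 x 150 mm) on the pad's top, 6 mm above the table. x along the line, y across it, z up. The fixed teal pad (190 mm along x, 280 along y) is centred here. A white scanner head, 110 mm wide in y, stands fixed at the +x end: face 85 mm, back 120 mm from this point, top 40 mm above the table.
- scan_button_top (a point): Centre of the top face of the red scan button (32 mm in diameter, in a black collar of 48 mm) when it is up, 46 mm above the table. It stands on a fixed white console 80 x 80 mm and 28 mm high, to the left or to the right of the pad. It moves down as it is pressed.
- scan_button (a joint): Travel of the scan button in m: 0 up, 0.006 fully down. A spring returns it; fully down takes 5 N. It counts as pressed beyond 0.0045.
- med_cup: Blue medicine cup standing on the table, 52 mm wide at the rim, 45 mm high, on the other side of the pad from the console. Bystander. Origin: centre of its underside.
- bottle: Small green bottle standing beyond the pad, 36 mm in diameter and 65 mm high. Bystander. Origin: centre of its underside.
- tape_roll: Yellow roll lying flat beyond the pad, 64 mm in diameter, 25 mm high, 44 mm hole. Bystander. Origin: centre of its underside.
Not all that is in view belongs to the job. Of the things that look like the part that bears scan_button_top, the largest one is meant. Leave any yellow look-alike of the vial_blue alone.

How it is judged:
On the way, in this order (a step that is already met when the one before it is completed fails the run):
1. the blue-capped vial has rolled over by some 130 degrees about its axis (angle between vial_blue's own z axis and vertical above 2.3 rad).
2. the blue-capped vial rests on the line, untouched by the robot (y of vial_blue in the frame of line between -0.008 and 0.008 m and x of vial_blue in the frame of line between -0.03 and 0.03 m and angle between the x axis of vial_blue and the x axis of line, either way round below 0.14 rad and height (world z) of vial_blue below 0.026 m and linear speed of vial_blue below 0.02 m/s and contact force between vial_blue and the arm below 0.05 N and contact force between vial_blue and the fingers below 0.05 N), for 0.2 s.
3. the scan button is fully pressed with the vial on the line (y of vial_blue in the frame of line between -0.008 and 0.008 m and x of vial_blue in the frame of line between -0.03 and 0.03 m and angle between the x axis of vial_blue and the x axis of line, either way round below 0.14 rad and height (world z) of vial_blue below 0.026 m and value of joint scan_button above 0.0045 m), for 0.05 s.
At the end, for the whole second after the job is handed in: The blue-capped vial rests on the pad with its centre within 8 mm of the middle of the black line across it and within 30 mm of its middle along it, its axis within 8 degrees of the line's direction; the button has been pressed after that and has come up again (y of vial_blue in the frame of line between -0.008 and 0.008 m and x of vial_blue in the frame of line between -0.03 and 0.03 m and angle between the x axis of vial_blue and the x axis of line, either way round below 0.14 rad and height (world z) of vial_blue below 0.026 m and linear speed of vial_blue below 0.02 m/s and value of joint scan_button below 0.001 m); the robot touches nothing.
It fails at once if the blue-capped vial is lifted or tipped up off the pad (by more than 8 mm) (height (world z) of vial_blue above 0.03 m or angle between vial_blue's own x axis and vertical below 1.3 rad or angle between vial_blue's own x axis and vertical above 1.84 rad).
It fails at once if the orange-capped vial is moved by more than 8 mm (distance of vial_orange from where it was at the start of the episode above 0.008 m).
It fails at once if the cup, the bottle or the tape roll is moved by more than 10 mm (distance of any of med_cup, bottle, tape_roll from where it was at the start of the episode above 0.01 m).
It also fails if it takes over 48 s, if anything falls off the work surface, if the arm or the gripper's body presses on something with over 40 N, if the wrist force passes 120 N, or if a joint passes its speed limit or range.

## Working session

There is one attempt and no reset: what is moved stays moved. The work goes in short steps, Python scripts to look and compute and a shell command to move; the robot and the scene stay as the last step left them, time stands still between calls to the robot, and variables do not carry over. Pictures are saved under pics/ and viewed, at most 11 in all, crops included, and the job is handed in when it is done.

```bash
mkdir -p pics; ls
python3 - <<'E'
from bench import *
import cv2,json
s=read_state();print({k:s[k] for k in('t','tcp_pos','tool_rot','gripper_width','ft_force')})
for n in('top','side'):
    d=snapshot(n);cv2.imwrite(f'pics/{n}0.png',d['pixels'][:,:,::-1]);print(n,{k:d[k] for k in d if k!='pixels'})
E
```

```text
pics
{'t': 0.0, 'tcp_pos': array([ 0.18360019, -0.64888381,  0.20039348]), 'tool_rot': array([-8.83408918e-04,  9.90507210e-01,  1.37457796e-01, -2.03792236e-04]), 'gripper_width': 0.9965513421186821, 'ft_force': array([0.51204814, 0.30260859, 0.23380553])}
top {'fx': 458.4586643034497, 'fy': 458.4586643034497, 'cx': 258.5537402387167, 'cy': 187.47703565543267, 'k1': -0.04769864251986606, 'R': array([[ 3.58218784e-04, -9.99995033e-01,  3.13138234e-03],
       [-9.95748043e-01, -6.45150315e-04, -9.21163330e-02],
       [ 9.21178956e-02, -3.08507003e-03, -9.95743328e-01]]), 't': array([0.02757741, 0.54071807, 1.12898359])}
side {'fx': 359.67435799205504, 'fy': 359.67435799205504, 'cx': 254.3055342566005, 'cy': 187.07643049918704, 'k1': 0.04020207671765868, 'R': array([[-9.70932445e-01, -2.39353102e-01,  5.29423935e-04],
       [-1.18251726e-01,  4.77760996e-01, -8.70494664e-01],
       [ 2.08102660e-01, -8.45254117e-01, -4.92177569e-01]]), 't': array([0.53640994, 0.12347491, 0.89703333])}
```

View pics/top0.png

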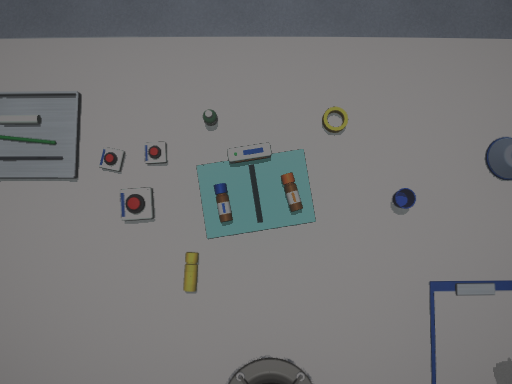

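View pics/side0.png

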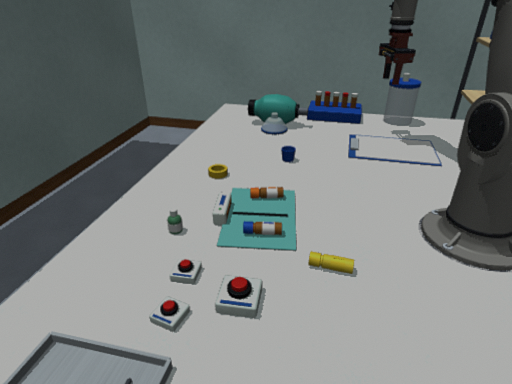

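The top view shows the blue vial at (223,203) to the left (+y) of the line at (256,194). The orange vial is at (292,192), the largest button at (135,204), and the yellow decoy at (191,272). In the side view the arm is parked clear of the pad, the blue vial is at (262,228), and the big console is at (240,292).

```bash
cat > h.py <<'E'
from bench import *
import cv2, numpy as np
def pt(d,uv,z):
    uv=np.atleast_2d(np.float64(uv)); K=np.array([[d['fx'],0,d['cx']],[0,d['fy'],d['cy']],[0,0,1]])
    n=cv2.undistortPoints(uv[:,None],K,np.array([d['k1'],0,0,0.]))[:,0]
    r=np.c_[n,np.ones(len(n))]@d['R']; c=-d['R'].T@d['t']
    return c+r*((z-c[2])/r[:,2])[:,None]
def mask(d,kind):
    h=cv2.cvtColor(d['pixels'],cv2.COLOR_RGB2HSV); H,S,V=[h[...,i].astype(int) for i in range(3)]
    return {'teal':(H>75)&(H<100)&(S>80)&(V>80),'blue':(H>105)&(H<130)&(S>150)&(V>50),
     'amber':((H<22)|(H>172))&(S>110)&(V>50),'red':((H<8)|(H>172))&(S>170)&(V>90),'dark':(V<60)}[kind].astype(np.uint8)
def blob(m,roi,minarea=8):
    x0,y0,x1,y1=roi; k=np.zeros_like(m);k[y0:y1,x0:x1]=m[y0:y1,x0:x1]
    n,l,s,c=cv2.connectedComponentsWithStats(k); i=1+np.argmax(s[1:,4]); return np.argwhere(l==i)[:,::-1].astype(np.float64),s[i]
def ax(P):
    c,(w,h),a=cv2.minAreaRect(np.float32(P[:,:2])); b=cv2.boxPoints((c,(w,h),a))
    e=max((b[1]-b[0],b[2]-b[1]),key=np.linalg.norm); e=e*np.sign(e[0]); return np.array(c),np.degrees(np.arctan2(e[1],e[0])),sorted((w,h))
E
python3 - <<'E'
from h import *
d=snapshot('top')
T,_=blob(mask(d,'teal'),(170,130,340,260)); print('pad',*ax(pt(d,T,.006)))
L,s=blob(mask(d,'dark'),(244,160,268,228));print('line',*ax(pt(d,L,.006)),s)
for n,r in(('blue',(205,175,238,230)),('orange',(275,165,308,220))):
    m=mask(d,'amber')|(mask(d,'blue') if n=='blue' else 0)
    h=cv2.cvtColor(d['pixels'],cv2.COLOR_RGB2HSV)
    nt=(1-mask(d,'teal'));nt=cv2.morphologyEx(nt,cv2.MORPH_OPEN,np.ones((3,3),np.uint8))
    A,s=blob(nt,r);print(n,*ax(pt(d,A,.022)),s)
    A,s=blob(m,r);print(n,'colour',*ax(pt(d,A,.022)),s)
B,s=blob(mask(d,'red'),(115,185,155,225));print('button',pt(d,B,.046).mean(0),ax(pt(d,B,.046)),s)
S=snapshot('side');B,s=blob(mask(S,'red'),(220,270,260,305));print('button side',pt(S,B,.046).mean(0),ax(pt(S,B,.046)),s)
T,_=blob(mask(S,'teal'),(200,180,305,255)); print('pad side',*ax(pt(S,T,.006)))
E
```

```text
pad [0.50210798 0.04606047] -80.94777 [0.1394369751214981, 0.2452259212732315]
line [0.5285908  0.03618047] 9.027086 [0.012085258029401302, 0.14702659845352173] [249 165  14  57 275]
blue [0.5133093  0.12280302] 0.029811045 [0.08106911927461624, 0.11861054599285126] [205 175  33  48 916]
blue colour [0.52852714 0.12308609] 8.607621 [0.02424781769514084, 0.044818077236413956] [215 184  11  18 138]
orange [ 0.53005737 -0.05424038] -0.17648928 [0.0812220573425293, 0.13679130375385284] [ 275  165   33   55 1238]
orange colour [ 0.55437595 -0.04842898] 17.994806 [0.02887885458767414, 0.04568563401699066] [282 173  14  19 164]Traceback (most recent call last):
  File "<stdin>", line 11, in <module>
  File "h.py", line 14, in blob
    n,l,s,c=cv2.connectedComponentsWithStats(k); i=1+np.argmax(s[1:,4]); return np.argwhere(l==i)[:,::-1].astype(np.float64),s[i]
                                                     ~~~~~~~~~^^^^^^^^^
    return _wrapfunc(a, 'argmax', axis=axis, out=out, **kwds)
    return bound(*args, **kwds)
ValueError: attempt to get argmax of an empty sequence
```

Run:
```python
from h import *
d=snapshot('top');h=cv2.cvtColor(d['pixels'],cv2.COLOR_RGB2HSV)
for n,(u,v) in dict(red=(134,204),cap=(221,188),body=(224,199),lab=(224,208),bot=(226,218),pad=(210,225),pad2=(240,180),pad3=(303,165),pad4=(305,215)).items():print(n,h[v,u])
print(h[203,205:245].tolist())
S=snapshot('side');h=cv2.cvtColor(S['pixels'],cv2.COLOR_RGB2HSV);print('s',h[284,238],h[240,230],h[200,240])
```

```text
red [  0 164 123]
cap [112 171 115]
body [ 13 121  82]
lab [111 166 121]
bot [ 13 125  94]
pad [ 89  82 127]
pad2 [ 90  80 127]
pad3 [ 89  76 128]
pad4 [ 89  80 128]
[[90, 78, 127], [90, 78, 127], [89, 82, 128], [89, 80, 128], [90, 80, 127], [90, 80, 127], [90, 80, 127], [90, 80, 127], [89, 82, 127], [89, 82, 128], [90, 80, 127], [90, 80, 127], [35, 21, 74], [90, 2, 118], [30, 2, 128], [0, 2, 129], [109, 43, 126], [110, 88, 124], [110, 131, 123], [110, 29, 104], [0, 0, 126], [0, 0, 128], [90, 2, 123], [90, 5, 107], [90, 10, 79], [90, 82, 125], [89, 84, 127], [90, 82, 127], [90, 84, 127], [89, 84, 127], [89, 84, 128], [90, 84, 127], [89, 84, 127], [89, 84, 127], [90, 82, 127], [89, 84, 128], [90, 84, 127], [90, 82, 127], [90, 84, 127], [90, 84, 127]]
s [  1 213 145] [ 88 112 148] [ 88 113 147]
```

```bash
sed -i 's/(S>80)&(V>80)/(S>45)\&(V>60)/; s/(S>170)&(V>90)/(S>120)\&(V>80)/' h.py
cat > look.py <<'E'
from h import *
d=snapshot('top')
T,_=blob(mask(d,'teal'),(170,130,340,260)); print('pad',*ax(pt(d,T,.006)))
L,s=blob(mask(d,'dark'),(244,160,268,228));print('line',*ax(pt(d,L,.006)),s)
nt=(1-mask(d,'teal'));nt=cv2.morphologyEx(nt,cv2.MORPH_OPEN,np.ones((3,3),np.uint8))
for n,r in(('blue',(211,178,236,226)),('orange',(280,166,304,216))):
    A,s=blob(nt,r);print(n,*ax(pt(d,A,.022)),s)
B,s=blob(mask(d,'red'),(115,185,155,225));print('button',pt(d,B,.046).mean(0),ax(pt(d,B,.046)),s)
S=snapshot('side');B,s=blob(mask(S,'red'),(220,270,260,305));print('button side',pt(S,B,.046).mean(0),ax(pt(S,B,.046)),s)
T,_=blob(mask(S,'teal'),(200,180,305,255)); print('pad side',*ax(pt(S,T,.006)))
nt=(1-mask(S,'teal'));nt=cv2.morphologyEx(nt,cv2.MORPH_OPEN,np.ones((2,2),np.uint8));A,s=blob(nt,(238,216,288,240));print('blue side',*ax(pt(S,A,.022)),s)
E
python3 look.py
```

```text
pad [0.52831566 0.03594544] -80.8727 [0.18981923162937164, 0.2794468402862549]
line [0.5285908  0.03618047] 9.027086 [0.012085258029401302, 0.14702659845352173] [249 165  14  57 275]
blue [0.50404721 0.11795034] 10.45445 [0.031242327764630318, 0.09747770428657532] [214 183  18  39 474]
orange [ 0.53081465 -0.05457853] 16.209076 [0.033039383590221405, 0.09751449525356293] [281 173  22  39 485]
button [0.50066182 0.33732872 0.046     ] (array([0.50130236, 0.33683425]), np.float32(-89.903145), [0.02720997855067253, 0.027574017643928528]) [128 197  12  12 118]
button side [0.50121044 0.33444644 0.046     ] (array([0.50151753, 0.33448687]), np.float32(-74.98323), [0.029070761054754257, 0.029354475438594818]) [231 277  16  12 150]
pad side [0.52774048 0.03858218] -81.01986 [0.18895064294338226, 0.28250986337661743]
blue side [0.50169647 0.12001321] 10.499416 [0.05237807705998421, 0.09583602845668793] [244 222  39  14 487]
```

The measurements hold up. The pad comes out at 190x279 mm and the vial at 31x97 mm, and both views agree to about 2 mm. The vial sits at x −11 mm, y +85 mm in the line frame. I'll swing in along an arc.

```bash
cat > togo.py <<'E'
# usage: togo.py lx ly z  -> remaining shift in tool axes (share of .3 m) and turn (share of 45 deg), target in line frame
import sys
from h import *
from scipy.spatial.transform import Rotation as Ro
s=read_state(); a=np.radians(9.0); L=np.array([.5283,.0368])
ex,ey=np.array([np.cos(a),np.sin(a)]),np.array([-np.sin(a),np.cos(a)])
R=Ro.from_quat(s['tool_rot'],scalar_first=True)
p=np.array(s['tcp_pos']); q=p[:2]-L; print('t',s['t'],'line-frame tcp',q@ex,q@ey,p[2],'F',np.round(s['ft_force'],2),'w',s['gripper_width'])
lx,ly,z=map(float,sys.argv[1:4]); g=np.r_[L+lx*ex+ly*ey,z]
Rt=Ro.from_matrix(np.c_[np.r_[ey,0],np.r_[ex,0],[0,0,-1]])
print('shift',np.round(R.inv().apply(g-p)/.3,4),'final-frame shift',np.round(Rt.inv().apply(g-p)/.3,4),'turn',np.round((R.inv()*Rt).as_rotvec()/np.radians(45),3))
E
python3 -m jog '[[[0,0,-0.115],[0.19,-0.035,0],110],[[0,0,-0.115],[0.19,-0.035,0],110],[[0,0,-0.115],[0.19,-0.035,0],110],[[0,0,-0.115],[0.19,-0.035,0],110],[[0,0,-0.115],[0.19,-0.035,0],110],[[0,0,-0.115],[0.19,-0.035,0],110],[[0,0,-0.115],[0.19,-0.035,0],110],[[0,0,-0.115],[0.19,-0.035,0],110]]'
python3 togo.py -.011 .13 .15
```

```text
t: 1.35
tcp_pos: [0.5095, -0.3307, 0.2015]
tool_rot: [0.0, 0.877, 0.48, 0.0]
ft_force: [0.7, -0.2, -0.1]
gripper_width: 0.567
finger_force: 0.0
t 1.35 line-frame tcp -0.07610057182783396 -0.3599957883900865 0.20151252777404563 F [ 0.71 -0.24 -0.14] w 0.5672071185637219
shift [ 1.365  -0.9229  0.1712] final-frame shift [1.6333 0.217  0.1717] turn [ 0.001  0.    -0.925]
```

```bash
python3 -m jog '[[[0,0,-0.1156],[0.166,-0.112,0.02],110],[[0,0,-0.1156],[0.175,-0.097,0.02],110],[[0,0,-0.1156],[0.183,-0.08,0.02],110],[[0,0,-0.1156],[0.19,-0.063,0.02],110],[[0,0,-0.1156],[0.195,-0.046,0.02],110],[[0,0,-0.1156],[0.198,-0.028,0.02],110],[[0,0,-0.1156],[0.2,-0.01,0.02],110],[[0,0,-0.1156],[0.2,0.008,0.02],110]]' >/dev/null
python3 togo.py -.011 .13 .08
```

```text
t 2.35 line-frame tcp -0.012527032542347112 0.11615591008923803 0.15351985027148585 F [ 0.31 -0.35 -0.15] w 0.5682242925835533
shift [0.0462 0.0048 0.2451] final-frame shift [0.0461 0.0051 0.2451] turn [ 0.001  0.    -0.001]
```

```bash
python3 -m jog '[[[0,0,0],[0.048,0.005,0.1],110],[[0,0,0],[0,0,0.13],110],[[0,0,0],[0,0,0.13],110],[[0,0,0],[0,0,0.075],110],[[0,0,0],[0,0,0.03],110],[[0,0,0],[0,0,0],110]]' >/dev/null
python3 togo.py -.011 .111 .014
python3 - <<'E'
from h import *
a=snapshot('top')['pixels'][130:260,150:340];b=snapshot('side')['pixels'][150:290,180:340]
a=cv2.resize(a,None,fx=4,fy=4)[:520,:400];b=cv2.resize(b,None,fx=2.5,fy=3.7)[:520]
n=min(len(a),len(b));cv2.imwrite('pics/p1.png',np.hstack([a[:n],b[:n]])[:,:,::-1])
E
```

```text
t 3.1 line-frame tcp -0.011196193818253476 0.12893738640651148 0.013906734651040364 F [-0.97 -0.2  -0.33] w 0.5657644642473362
shift [-0.0598  0.0008 -0.0003] final-frame shift [-0.0598  0.0007 -0.0003] turn [-0.     0.    -0.004]
```

View pics/p1.png

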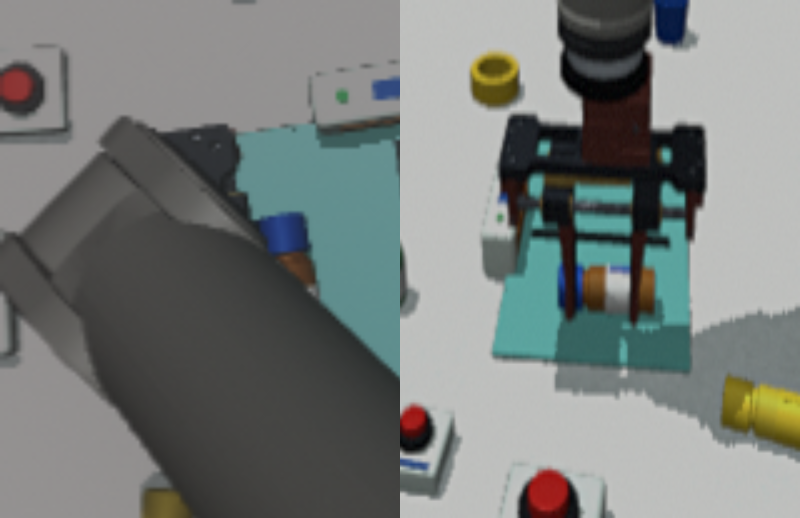

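The fingers stand upright behind the vial on its +y side, at about (570,290) and (635,290) in the right half of the picture, spread along its axis. I'll push slowly in −x of the tool and stop short to look.

```bash
python3 -m jog '[[[0,0,0],[-0.0105,0,0],110],[[0,0,0],[-0.0105,0,0],110],[[0,0,0],[-0.0105,0,0],110],[[0,0,0],[-0.0105,0,0],110],[[0,0,0],[-0.0105,0,0],110],[[0,0,0],[-0.0105,0,0],110],[[0,0,0],[-0.0105,0,0],110],[[0,0,0],[-0.0105,0,0],110]]' >/dev/null
python3 -m jog '[[[0,0,0],[-0.0105,0,0],110],[[0,0,0],[-0.0105,0,0],110],[[0,0,0],[-0.0105,0,0],110],[[0,0,0],[-0.0105,0,0],110],[[0,0,0],[-0.0105,0,0],110],[[0,0,0],[-0.0105,0,0],110],[[0,0,0],[-0.0105,0,0],110],[[0,0,0],[-0.0105,0,0],110]]' >/dev/null
python3 -m jog '[[[0,0,0],[-0.0105,0,0],110],[[0,0,0],[-0.0105,0,0],110],[[0,0,0],[-0.0105,0,0],110],[[0,0,0],[-0.008,0,0],110],[[0,0,0],[-0.005,0,0],110],[[0,0,0],[0,0,0],110],[[0,0,0],[0,0,0],110],[[0,0,0],[0,0,0],110]]' >/dev/null
python3 togo.py -.011 .028 .014
python3 - <<'E'
from h import *
p=snapshot('side')['pixels'];cv2.imwrite('pics/p2.png',cv2.resize(p[180:260,200:310],None,fx=7,fy=7,interpolation=2)[:,:,::-1])
E
```

```text
t 6.2 line-frame tcp -0.009902686464427855 0.06544344624136285 0.01629597521108219 F [-5.51 -0.31 25.65] w 0.5696231674876403
shift [-0.1248 -0.0033  0.0077] final-frame shift [-0.1248 -0.0037  0.0077] turn [ 0.004  0.001 -0.004]
```

View pics/p2.png

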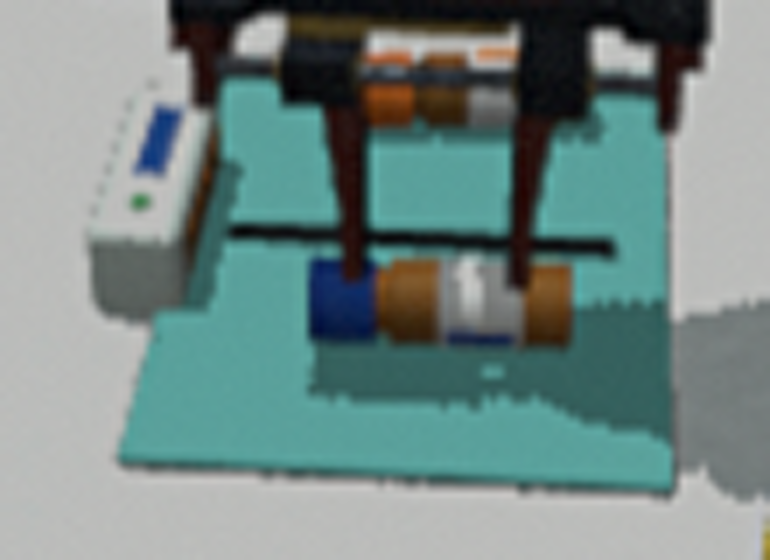

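In the picture the fingertips, at (350,275) and (518,285), end over the vial's upper part, and there are 25 N upward on the tool. They may be riding on the vial, so I'll work out where things really are.

Run:
```python
from h import *
a=np.radians(9.0); L=np.array([.5283,.0368]);E=np.array([[np.cos(a),np.sin(a)],[-np.sin(a),np.cos(a)]])
S=snapshot('side')
f=lambda u,v,z:np.round(E@(pt(S,[(200+u/7,180+v/7)],z)[0,:2]-L),4)
for z in(.014,.022,.03,.038,.045):print(z,'tipL',f(350,278,z),'tipR',f(518,287,z),'vialtop',f(440,258,z),'vialbot',f(440,342,z))
print(f(440,303,.022))
s=read_state();print(s['q'],s['tcp_pos'],s['tool_rot'],s['finger_force'],s['joint_torque'])
```

```text
0.014 tipL [0.0226 0.0397] tipR [-0.0398  0.0402] vialtop [-0.0099  0.0237] vialbot [-0.0133  0.0769]
0.022 tipL [0.0215 0.0512] tipR [-0.04    0.0517] vialtop [-0.0106  0.0355] vialbot [-0.0139  0.0878]
0.03 tipL [0.0203 0.0627] tipR [-0.0403  0.0632] vialtop [-0.0112  0.0472] vialbot [-0.0145  0.0988]
0.038 tipL [0.0192 0.0743] tipR [-0.0405  0.0747] vialtop [-0.0119  0.059 ] vialbot [-0.0151  0.1097]
0.045 tipL [0.0182 0.0843] tipR [-0.0406  0.0848] vialtop [-0.0124  0.0693] vialbot [-0.0156  0.1193]
[-0.0124  0.0642]
[ 0.09678096  0.53503139 -0.51350026  2.04394058  0.42203596  0.66205621
 -0.5404624 ] [0.50830812 0.0998813  0.01630835] [0.00131461 0.65059066 0.75942689 0.00093127] 12.654204871505499 [-1.83724333e-02 -3.75892603e+01 -3.43506798e+00 -1.41563013e+01
  4.31644768e-01 -1.63894191e+00 -2.15611554e-02]
```

Run:
```python
from h import *
a=np.radians(9.0); L=np.array([.5283,.0368]);E=np.array([[np.cos(a),np.sin(a)],[-np.sin(a),np.cos(a)]])
S=snapshot('side')
f=lambda u,v,z:np.round(E@(pt(S,[(u,v)],z)[0,:2]-L),4)
for z in(.006,.014,.022,.03):print(z,'p1 tips',f(180+172/2.5,150+320/3.7,z),f(180+234/2.5,150+322/3.7,z))
p=S['pixels'];o=[cv2.resize(p[205:240,235:290],None,fx=14,fy=14,interpolation=0)]
T=snapshot('top')['pixels'];cv2.imwrite('pics/p3.png',o[0][:,:,::-1])
```

```text
0.006 p1 tips [0.0198 0.1005] [-0.0412  0.0974]
0.014 p1 tips [0.0187 0.1109] [-0.0414  0.1079]
0.022 p1 tips [0.0176 0.1214] [-0.0415  0.1184]
0.03 p1 tips [0.0166 0.1318] [-0.0417  0.1289]
```

View pics/p3.png

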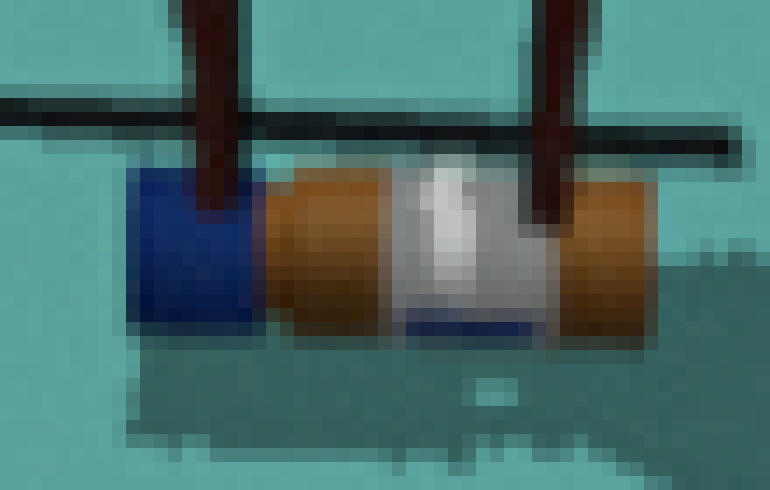

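The tips actually end about 20 mm above the nominal TCP at this half-open setting. The vial's top at 38 mm corresponds to TCP z 16 mm, and the picture of the tips agrees. So the fingertips rode onto the vial, which rolled about 20 mm to y≈64 mm. I'll lift straight up, go back behind it, and descend lower with force checks.

```bash
python3 -m jog '[[[0,0,0],[0,0,-0.03],110],[[0,0,0],[0,0,-0.08],110],[[0,0,0],[0,0,-0.05],110],[[0,0,0],[0.1,0,0],110],[[0,0,0],[0.1,0,0],110],[[0,0,0],[0,0,0],110]]'
python3 togo.py -.011 .125 .016
cat > vial.py <<'E'
from h import *
a=np.radians(9.0); L=np.array([.5283,.0368]);E=np.array([[np.cos(a),np.sin(a)],[-np.sin(a),np.cos(a)]])
S=snapshot('side');m=1-mask(S,'teal');h=cv2.cvtColor(S['pixels'],cv2.COLOR_RGB2HSV).astype(int)
# side view: cap and bottom-end centroids of the vial, cast to axis height
cap,s=blob(mask(S,'blue'),(236,196,300,236)); A=np.argwhere(mask(S,'amber')[205:240,236:300])[:,::-1]+[236,205]
P=np.vstack([cap,A.astype(float)]);c,w,ang=cv2.minAreaRect(np.float32(P)); q=pt(S,[c],.022)[0]
print('rect',c,w,ang,'line frame',E@(q[:2]-L)); 
Q=pt(S,[cap.mean(0),A.mean(0)],.022)[:,:2]@E.T-E@L; v=Q[0]-Q[1];print('cap,amber',Q,'yaw rel deg',np.degrees(np.arctan2(v[1],v[0])))
E
python3 vial.py
python3 - <<'E'
from h import *
p=snapshot('side')['pixels'];cv2.imwrite('pics/p4.png',cv2.resize(p[180:260,200:310],None,fx=7,fy=7,interpolation=2)[:,:,::-1])
E
```

```text
t: 7.15
tcp_pos: [0.497, 0.1611, 0.0621]
tool_rot: [-0.0, 0.649, 0.761, 0.001]
ft_force: [0.0, -0.7, -0.1]
gripper_width: 0.566
finger_force: 0.0
t 7.15 line-frame tcp -0.011433701618726349 0.1276386835775407 0.06212067847916184 F [ 0.04 -0.74 -0.07] w 0.5664058256179503
shift [-0.009   0.0014  0.1537] final-frame shift [-0.0088  0.0014  0.1537] turn [ 0.001 -0.002  0.001]
rect (262.0228576660156, 222.29107666015625) (36.30369567871094, 10.510661125183105) 1.847610354423523 line frame [-0.01000365  0.0600075 ]
cap,amber [[ 0.0251099   0.06329747]
 [-0.02116845  0.0599365 ]] yaw rel deg 4.15381934012449
```

View pics/p4.png

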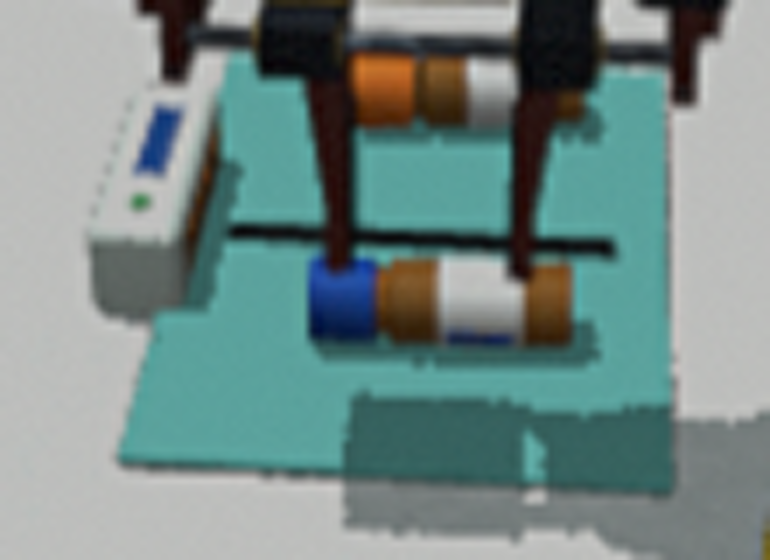

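The vial stayed put at about (440,303), y≈62 mm, and the fingers are clear above and behind it. Lowering in two steps.

```bash
python3 -m jog '[[[0,0,0],[0,0,0.07],110],[[0,0,0],[0,0,0.07],110],[[0,0,0],[0,0,0.04],110],[[0,0,0],[0,0,0.013],110],[[0,0,0],[0,0,0],110]]' | grep -E 'tcp|force'
python3 -m jog '[[[0,0,0],[0,0,0.012],110],[[0,0,0],[0,0,0.012],110],[[0,0,0],[0,0,0.006],110],[[0,0,0],[0,0,0],110]]' | grep -E 'tcp|force'
python3 togo.py -.011 .09 -.006
python3 - <<'E'
from h import *
p=snapshot('side')['pixels'];cv2.imwrite('pics/p5.png',cv2.resize(p[180:260,200:310],None,fx=7,fy=7,interpolation=2)[:,:,::-1])
E
```

```text
tcp_pos: [0.4978, 0.1584, 0.0041]
ft_force: [0.4, -0.1, 1.4]
finger_force: 0.0
tcp_pos: [0.4975, 0.1586, -0.0051]
ft_force: [-0.3, -0.8, 0.7]
finger_force: 0.0
t 8.375 line-frame tcp -0.011354951107124322 0.12511859265267072 -0.005137159118023718 F [-0.25 -0.77  0.71] w 0.5655563141327618
shift [-0.1171  0.0016  0.0029] final-frame shift [-0.1171  0.0012  0.0029] turn [-0.     0.    -0.004]
```

View pics/p5.png

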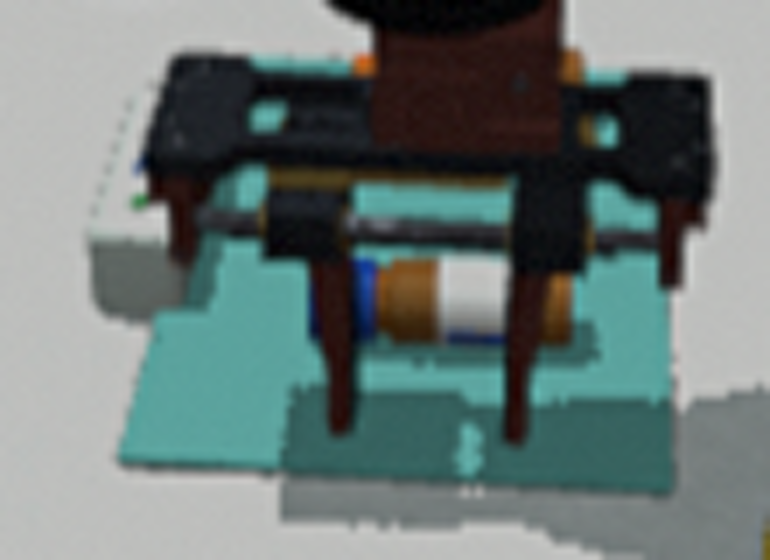

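The tips now reach close to the pad at (340,435) and (515,440), well behind the vial, with no contact force. Pushing.

```bash
python3 -m jog '[[[0,0,0],[-0.03,0,0],110],[[0,0,0],[-0.03,0,0],110],[[0,0,0],[-0.0105,0,0],110],[[0,0,0],[-0.0105,0,0],110],[[0,0,0],[-0.0105,0,0],110],[[0,0,0],[-0.0105,0,0],110],[[0,0,0],[-0.0105,0,0],110],[[0,0,0],[-0.0105,0,0],110]]' |grep ft
python3 -m jog '[[[0,0,0],[-0.0105,0,0],110],[[0,0,0],[-0.0105,0,0],110],[[0,0,0],[-0.0105,0,0],110],[[0,0,0],[-0.0105,0,0],110],[[0,0,0],[-0.0105,0,0],110],[[0,0,0],[-0.008,0,0],110],[[0,0,0],[-0.007,0,0],110],[[0,0,0],[-0.006,0,0],110]]' |grep ft
python3 -m jog '[[[0,0,0],[-0.006,0,0],110],[[0,0,0],[-0.004,0,0],110],[[0,0,0],[-0.002,0,0],110],[[0,0,0],[0,0,0],110],[[0,0,0],[0,0,0],110],[[0,0,0],[0,0,0],110]]' |grep ft
python3 togo.py -.011 .028 -.006; python3 vial.py
python3 - <<'E'
from h import *
p=snapshot('side')['pixels'];cv2.imwrite('pics/p6.png',cv2.resize(p[180:260,200:310],None,fx=7,fy=7,interpolation=2)[:,:,::-1])
E
```

```text
ft_force: [0.8, -0.1, -0.1]
ft_force: [0.5, -0.6, 0.1]
ft_force: [0.5, -0.9, -0.1]
t 11.175 line-frame tcp -0.011486247050421916 0.06267971292995826 -0.005025501902065119 F [ 0.49 -0.88 -0.08] w 0.5707667504044016
shift [-0.1156  0.002   0.0032] final-frame shift [-0.1156  0.0016  0.0032] turn [ 0.    -0.    -0.004]
rect (263.0, 216.5) (11.0, 36.0) 90.0 line frame [-0.01081899  0.03379568]
cap,amber [[ 0.03209271  0.03657936]
 [-0.01884977  0.0300894 ]] yaw rel deg 7.260240229805572
```

View pics/p6.png

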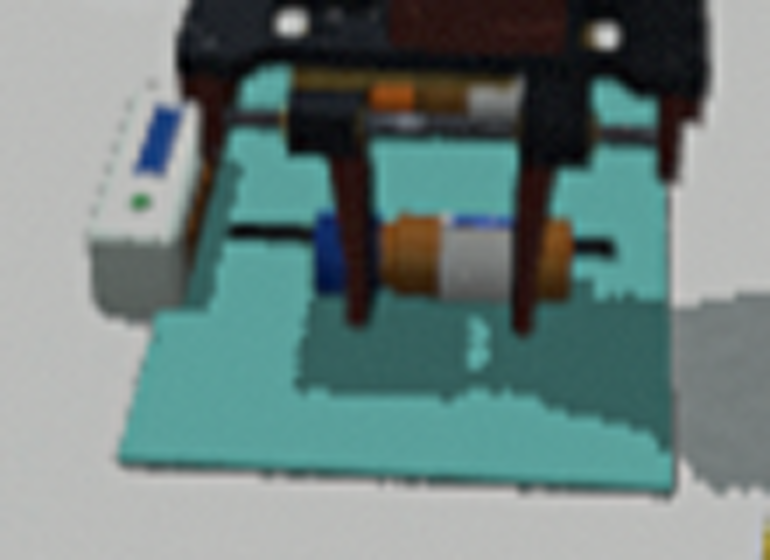

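The vial rolled, and the label's stripe now shows near its top. It is at (443,257), about 34 mm from the line and parallel to it, with the fingertips just behind it. One more push, stopping a little short to measure.

```bash
python3 -m jog '[[[0,0,0],[-0.0105,0,0],110],[[0,0,0],[-0.0105,0,0],110],[[0,0,0],[-0.0105,0,0],110],[[0,0,0],[-0.0105,0,0],110],[[0,0,0],[-0.0105,0,0],110],[[0,0,0],[-0.0105,0,0],110],[[0,0,0],[-0.008,0,0],110],[[0,0,0],[-0.007,0,0],110]]' |grep ft
python3 -m jog '[[[0,0,0],[-0.006,0,0],110],[[0,0,0],[-0.005,0,0],110],[[0,0,0],[-0.004,0,0],110],[[0,0,0],[0,0,0],110],[[0,0,0],[0,0,0],110],[[0,0,0],[0,0,0],110]]' |grep ft
python3 togo.py -.011 .028 -.006; python3 vial.py
python3 - <<'E'
from h import *
p=snapshot('side')['pixels'];cv2.imwrite('pics/p7.png',cv2.resize(p[180:260,200:310],None,fx=7,fy=7,interpolation=2)[:,:,::-1])
E
```

```text
ft_force: [0.6, -0.4, 0.1]
ft_force: [-0.8, -0.6, 0.1]
t 13.025 line-frame tcp -0.011578227827540597 0.03476742637249952 -0.00503555587275948 F [-0.82 -0.6   0.14] w 0.567856742924398
shift [-0.0226  0.002   0.0032] final-frame shift [-0.0226  0.0019  0.0032] turn [-0.     0.    -0.004]
rect (263.0, 210.0) (10.0, 34.0) 90.0 line frame [-0.00886182  0.00301896]
cap,amber [[ 0.03240511  0.00745556]
 [-0.01408289  0.0007534 ]] yaw rel deg 8.203792664141856
```

View pics/p7.png

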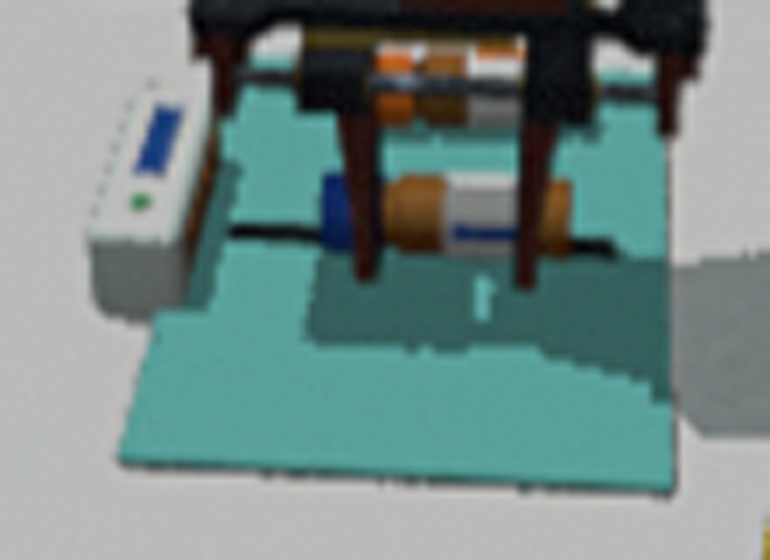

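The vial is at (447,215), covering the line's far side with about 5 mm left to go. The last push is 5.4 mm at about 7 mm/s, then I back off, go up and look from above.

```bash
python3 -m jog '[[[0,0,0],[-0.003,0,0],110],[[0,0,0],[-0.003,0,0],110],[[0,0,0],[-0.003,0,0],110],[[0,0,0],[-0.003,0,0],110],[[0,0,0],[-0.003,0,0],110],[[0,0,0],[-0.003,0,0],110],[[0,0,0],[0,0,0],110],[[0,0,0],[0,0,0],110]]' |grep -E 'tcp|ft'
python3 -m jog '[[[0,0,0],[0.02,0,0],110],[[0,0,0],[0.06,0,0],110],[[0,0,0],[0.06,0,-0.1],110],[[0,0,0],[0.1,0,-0.18],110],[[0,0,0],[0.18,0,-0.08],180],[[0,0,0],[0.2,0,0],255],[[0,0,0],[0.2,0,0],255],[[0,0,0],[0,0,0],255]]'
python3 togo.py 0.02 .3 .08
sed -i "s/^for n,r in.*/for n,r in(('blue',(235,165,272,226)),('orange',(280,166,304,216))):/; s/(238,216,288,240)/(240,200,288,222)/" look.py; python3 look.py
python3 - <<'E'
from h import *
p=snapshot('top')['pixels'];cv2.imwrite('pics/p8.png',cv2.resize(p[110:260,110:330],None,fx=3.6,fy=3.6,interpolation=2)[:,:,::-1])
E
```

```text
tcp_pos: [0.5123, 0.0639, -0.005]
ft_force: [0.7, -0.1, 0.3]
t: 15.12
tcp_pos: [0.4712, 0.3149, 0.1037]
tool_rot: [-0.002, 0.647, 0.763, 0.002]
ft_force: [0.1, -1.1, -1.1]
gripper_width: 0.152
finger_force: 0.0
t 15.125 line-frame tcp -0.012894622507792282 0.283595641940813 0.10373749571366075 F [ 0.15 -1.09 -1.15] w 0.151522064041121
shift [0.0535 0.11   0.0794] final-frame shift [0.0547 0.1096 0.0791] turn [ 0.001 -0.006  0.009]
pad [0.52833211 0.03610156] -80.87421 [0.18974323570728302, 0.27943989634513855]
line [0.58565986 0.04473444] 8.191383 [0.010892169550061226, 0.03146260976791382] [249 165   6  13  53]
blue [0.52728528 0.03739004] 10.265498 [0.03173763304948807, 0.14475491642951965] [247 165  18  57 559]
orange [ 0.53128654 -0.05493264] 16.397684 [0.032296888530254364, 0.09680386632680893] [281 173  22  38 474]
button [0.50523802 0.32615817 0.046     ] (array([0.50504327, 0.32570168]), np.float32(1.3813993), [0.0049682967364788055, 0.009956466034054756]) [137 199   3   5  11]
button side [0.50148102 0.33572121 0.046     ] (array([0.50102788, 0.33544207]), np.float32(-72.87744), [0.029127497225999832, 0.031680066138505936]) [231 277  16  13 157]
pad side [0.46360651 0.09180797] -81.80622 [0.07737576961517334, 0.15764054656028748]
blue side [0.51661754 0.03783999] 13.905862 [0.1022602841258049, 0.13145318627357483] [240 200  48  22 829]
```

View pics/p8.png

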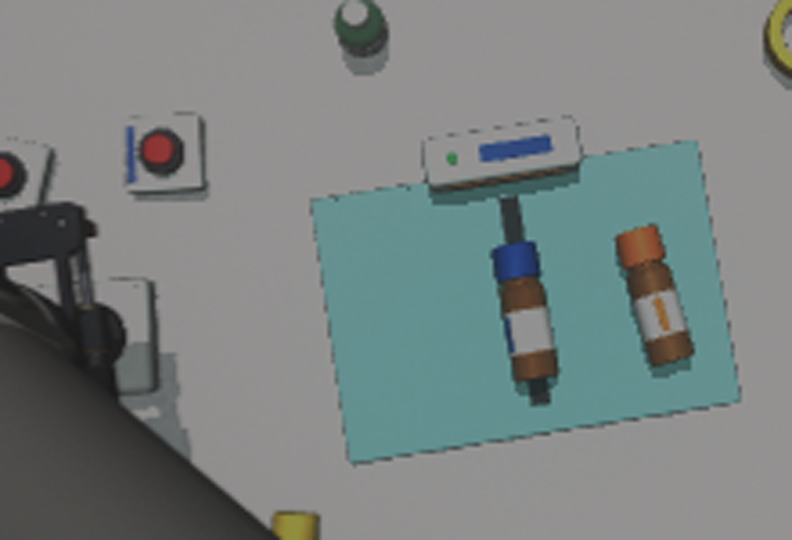

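The vial lies on the line with its cap at (516,260), clear of the robot. The shift of the label stripes between pictures (about 75°, 183° and 283° in total) matches pure rolling. Next I'll measure the vial alone and the way to the button.

Run:
```python
from h import *
a=np.radians(9.0); E=np.array([[np.cos(a),np.sin(a)],[-np.sin(a),np.cos(a)]])
d=snapshot('top');nt=1-mask(d,'teal');nt=cv2.morphologyEx(nt,cv2.MORPH_OPEN,np.ones((8,8),np.uint8))
A,s=blob(nt,(240,172,272,220));c,an,w=ax(pt(d,A,.022));print(c,an,w,s,'line frame',E@(c-[.5285,.0361]))
from scipy.spatial.transform import Rotation as Ro
s=read_state();R=Ro.from_quat(s['tool_rot'],scalar_first=True);p=np.array(s['tcp_pos'])
print(s['t'],p,np.round(R.inv().apply(np.r_[.501,.336,.06]-p)/.3,4),s['gripper_width'])
```

```text
[0.51676667 0.03342108] 10.256736 [0.03173263743519783, 0.09888848662376404] [249 178  16  39 454] line frame [-0.01200795 -0.00081044]
15.325 [0.47448773 0.30599004 0.10259728] [0.0856 0.1027 0.1418] 0.010332511059606043
```

The vial is at y −0.8 mm, x −12 mm and 1.3° from the line, all well within limits. Now the button, with closed fingers and force checks.

```bash
python3 -m jog '[[[0,0,0],[0.0856,0.1027,0],255],[[0,0,0],[0,0,0.07],255],[[0,0,0],[0,0,0.07],255],[[0,0,0],[0,0,0],255],[[0,0,0],[0,0,0],255]]' |grep -E 'tcp|ft|width'
python3 -m jog '[[[0,0,0],[0,0,0.02],255],[[0,0,0],[0,0,0.02],255],[[0,0,0],[0,0,0],255],[[0,0,0],[0,0,0],255]]' |grep -E 'tcp|ft'
python3 -m jog '[[[0,0,0],[0,0,0.01],255],[[0,0,0],[0,0,0.01],255],[[0,0,0],[0,0,0],255],[[0,0,0],[0,0,0],255]]' |grep -E 'tcp|ft'
```

```text
tcp_pos: [0.5008, 0.3365, 0.0609]
ft_force: [0.5, -0.5, 0.4]
gripper_width: 0.007
tcp_pos: [0.5011, 0.3372, 0.049]
ft_force: [0.3, -0.6, 0.6]
tcp_pos: [0.5011, 0.3371, 0.0429]
ft_force: [-0.5, -0.0, 0.1]
```

```bash
for i in 1; do python3 -m jog '[[[0,0,0],[0,0,0.01],255],[[0,0,0],[0,0,0],255],[[0,0,0],[0,0,0],255]]' |grep -E 'tcp|ft'; done
python3 -m jog '[[[0,0,0],[0,0,0.01],255],[[0,0,0],[0,0,0],255],[[0,0,0],[0,0,0],255]]' |grep -E 'tcp|ft'
python3 -m jog '[[[0,0,0],[0,0,0.01],255],[[0,0,0],[0,0,0],255],[[0,0,0],[0,0,0],255]]' |grep -E 'tcp|ft'
```

```text
tcp_pos: [0.5011, 0.3371, 0.04]
ft_force: [0.1, -0.2, 0.2]
tcp_pos: [0.501, 0.3371, 0.0369]
ft_force: [-0.3, 0.2, -0.2]
tcp_pos: [0.501, 0.3371, 0.0339]
ft_force: [0.5, 0.1, -0.5]
```

```bash
python3 -m jog '[[[0,0,0],[0,0,0.01],255],[[0,0,0],[0,0,0.01],255],[[0,0,0],[0,0,0],255],[[0,0,0],[0,0,0],255]]' |grep -E 'tcp|ft'
python3 -m jog '[[[0,0,0],[0,0,0.01],255],[[0,0,0],[0,0,0],255],[[0,0,0],[0,0,0],255]]' |grep -E 'tcp|ft'
python3 -m jog '[[[0,0,0],[0,0,0.01],255],[[0,0,0],[0,0,0],255],[[0,0,0],[0,0,0],255]]' |grep -E 'tcp|ft'
```

```text
tcp_pos: [0.5011, 0.3372, 0.0281]
ft_force: [-0.9, -1.2, 2.2]
tcp_pos: [0.5012, 0.3372, 0.0251]
ft_force: [0.0, -0.8, 2.3]
tcp_pos: [0.5012, 0.3372, 0.023]
ft_force: [-3.3, -3.0, 13.7]
```

```bash
python3 -m jog '[[[0,0,0],[0,0,0.003],255],[[0,0,0],[0,0,0],255],[[0,0,0],[0,0,0],255]]' |grep -E 'tcp|ft'
python3 -m jog '[[[0,0,0],[0,0,-0.03],255],[[0,0,0],[0,0,-0.1],255],[[0,0,0],[0,0,-0.15],255],[[0,0,0],[0,0,-0.1],255],[[0,0,0],[0,0,0],255],[[0,0,0],[0,0,0],255]]' |grep -E '^t:|tcp|ft'
python3 - <<'E'
from h import *
a=np.radians(9.0); E=np.array([[np.cos(a),np.sin(a)],[-np.sin(a),np.cos(a)]])
d=snapshot('top');nt=1-mask(d,'teal');nt=cv2.morphologyEx(nt,cv2.MORPH_OPEN,np.ones((8,8),np.uint8))
A,s=blob(nt,(240,172,272,220));c,an,w=ax(pt(d,A,.022));print(an,w,'line frame',E@(c-[.5285,.0361]))
p=snapshot('side')['pixels'];cv2.imwrite('pics/p9.png',cv2.resize(p[180:320,160:320],None,fx=4,fy=4,interpolation=2)[:,:,::-1])
E
```

```text
tcp_pos: [0.5013, 0.3373, 0.0228]
ft_force: [-4.1, -4.9, 18.4]
t: 20.45
tcp_pos: [0.5005, 0.3364, 0.1338]
ft_force: [0.7, -0.2, -1.0]
10.256736 [0.03173263743519783, 0.09888848662376404] line frame [-0.01200795 -0.00081044]
```

View pics/p9.png

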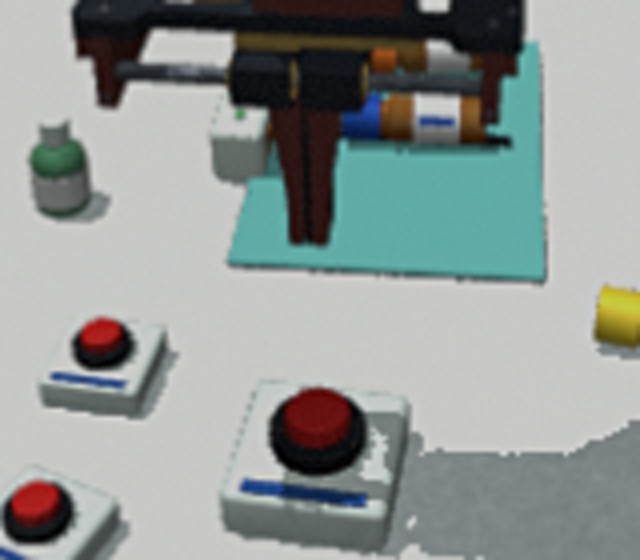

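The button is up again at (318,420), the fingers are well clear, and the vial is unmoved. Handing in.

```bash
python3 -c "
from bench import *
print(hand_in())"
```

```text
the job is handed in; nothing more can be done
None
```

The job is handed in, result not reported: by the last pictures the blue-capped vial rests on the line (0.8 mm off across it, 12 mm along it, 1.3° off its direction), the button was pressed to its stop (18 N) and came up, and the arm was clear at about 21 s; one early push rode up onto the vial (about 25 N) before I backed off and lowered the fingers.

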